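Reset the tripped breaker in the power distributor

TASK

One of the three breakers in the portable power distributor has tripped: its handle stands in the middle. Pinch the two red catch buttons together and lift the clear cover fully back, push the tripped handle all the way to off (towards the front of the box) and then all the way to on (towards the cover's hinge), then swing the cover shut and press it down until the catch has snapped in. Leave the other two breakers switched on and do not disturb the loose things lying beside the box.

Things in the scene. Friction and masses are not known exactly. Their poses are not given: they have to be found in the camera images.
- distributor: Black power distributor, fixed by its weight: 160 deep (x) x 300 wide (y) x 105 mm high, two blue sockets standing 40 mm out of its front (up to z = 82 mm), a carrying handle at each end. Origin: centre of its underside; x to its back (hinge side), y to its left, z up; at yaw 0 the front faces -x. Grey deck at z = 105 mm; the shut cover reaches z = 149 mm.
- cover (a joint): Clear cover, 112 deep x 194 wide x 38 mm high, 0.2 kg, hinged at the back. Rad: 0 shut, 1.92 fully back at its stop. Its hinge is damped: let go below about 1.1 it falls shut in about 1.5 s, above about 1.4 it falls back to its stop and stays. Its weight alone does not latch it: it then rests at about 0.11. Pressing it home takes about 10 N down on the catch block.
- cover_hinge (a point): Middle of the cover's hinge line, which runs along the box's y; fixed at (42, 0, 111) mm in the box frame.
- catch (a point): Centre between the two red buttons, on the cover: 138 mm before the hinge line and 14 mm above it when shut ((-96, 0, 125) mm in the box frame). Site x points to the hinge, y to the box's left. The buttons sit left and right of a black block 28 mm wide. The cover's front wall is 26 mm behind this point; a steel keeper's top is 28 mm below it; nothing else within 40 mm beside the buttons.
- catch_top (a point): Middle of the flat top of the black catch block, 28 mm wide (y) x 42 mm (x), where it is pressed down; 12 mm above catch, straight above it when the cover is shut. The red buttons' tops lie 3 mm lower.
- pad_left (a point): Middle of the outer face of the left (+y) red button, 20 mm long x 18 mm high. Over both pads it measures 52 mm when out, 36 mm when both are fully in.
- pad_right (a point): The same for the right (-y) red button.
- button_left (a joint): Travel of the left (+y) red button in m: 0 out, 0.008 fully in; 2.4 N starts it, 7 N holds it fully in. Its barb leaves the keeper at 0.005. Both must be in to lift the cover, which the same pinch can do; above 0.12 rad the barbs are clear and the buttons may be let go.
- button_right (a joint): The same for the right (-y) red button.
- handle_a (a joint): Angle in rad of the handle of breaker a, the one that has tripped; it may be in any of the three places. -0.5 fully off (tip towards the front of the box), about 0 tripped, +0.5 fully on (tip towards the hinge). It stays where it is left; about 3 N at the tip moves it.
- handle_b (a joint): The same for breaker b, which is on (about 0.5).
- handle_c (a joint): The same for breaker c, which is on (about 0.5).
- handle_tip_a (a point): Middle of the tip of handle a: black, 20 mm wide (y) x 9 mm thick (x), reaching 29 mm above its pivot, which is at x = -16, z = 111 mm in the box frame and at y = -54, 0 or 54 mm. The flat white breaker face round it is at z = 116 mm.
- handle_tip_b (a point): The same for handle b.
- handle_tip_c (a point): The same for handle c.
- screwdriver_2: Loose screwdriver with yellow handle, 160 mm long, lying to the left of the box; leave it.
- blue_tape: Loose roll of blue tape, 84 mm across, 19 mm high, lying to the left of the box; leave it.
- castor_1: Loose swivel castor, 65 mm high, to the right of the box; leave it.
- pliers: Loose pliers with red handles, 146 mm long, to the right of the box; leave them.

How it is judged:
On the way, in this order (a step that is already met when the one before it is completed fails the run):
1. both catch buttons are pinched in together with the cover still down (value of joint each of button_left, button_right above 0.0045 m and value of joint cover below 0.1 rad), for 0.05 s.
2. the cover is swung fully back and stays there (value of joint cover above 1.75 rad), for 0.2 s.
3. the tripped handle is pushed all the way to off (value of joint handle_a below -0.42 rad), for 0.05 s.
4. the same handle is pushed all the way to on (value of joint handle_a above 0.42 rad), for 0.05 s.
At the end, for the whole second after the job is handed in: The cover is shut (within 0.03 rad) with both catch buttons sprung out again (within 1.5 mm), so that the catch is latched; all three breaker handles are on (above 0.4 rad) (value of joint cover below 0.03 rad and value of joint each of button_left, button_right below 0.0015 m and value of joint each of handle_a, handle_b, handle_c above 0.4 rad); the robot touches nothing.
It fails at once if another breaker is switched off (value of joint any of handle_b, handle_c below 0.3 rad).
It fails at once if a loose thing beside the box is pushed more than 3 cm away (distance of any of screwdriver_2, blue_tape, castor_1, pliers from where it was at the start of the episode above 0.03 m).
It also fails if it takes over 64 s, if anything falls off the work surface, if the arm or the gripper's body presses on something with over 40 N, if the wrist force passes 120 N, or if a joint passes its speed limit or range.

ROBOT

A 6-joint arm with a two-finger parallel gripper is mounted at the origin on a cart in front of the work surface, level with it; the furniture and walls round the work are solid. World frame = base frame: x ahead of the robot, y to its left, z up, the work surface at z = 0. Lengths are in m, angles in rad, forces in N, time in s.
With the tool pointing down it reaches from about 0.275 to 0.825 m from the base axis. Payload 5.2 kg.
Tool frame: the origin (TCP) lies between the finger pads; the fingertips stand 14 mm ahead of it and the grasp point (between the pads) lies 5 mm behind it; z points along the fingers, y is the direction in which the jaws open and shut (so a half turn about z gives the same grasp; the last joint's range is limited). The gripper opens to 93 mm and grips with 3 to 60 N. Pads are 15 mm wide; open, the fingers measure 128 mm over their backs; the gripper's body (75 mm by 188 mm) begins 65 mm behind the grasp point.
Start: joints at [1.05, 0.259, 1.535, -0, 1.348, -0.203], TCP at [0.172, 0.522, 0.233] pointing down, gripper open.
Joint ranges: [-3.14, 3.14], [-0.91, 2.08], [0.19, 2.58], [-1.22, 4.36], [0.22, 2.71], [-3.12, 3.12]. Speed limits (rad/s): [2.57, 2.57, 3.14, 3.14, 3.14, 3.14].

INTERFACE

Orientations are given as a 3x3 rotation matrix whose columns are the frame's x, y, z axes.
In Python, from cell import bot, eyes gives the robot as it stands. The module is installed in compiled form; this text tells all that it offers.
- The arm moves only by the tool arm_command, never from a script. Its argument "targets" is a list of rows, each a list of 5 numbers: the finger opening in mm, from 0 to 93, then the shift along the tool's x, y, z in units of 25 mm (1.0 is 25 mm), then the turn about the tool's z in units of 5 degrees (1.0 is 5 degrees). A call has 1 to 12 rows; each row is the pose to reach, as a shift and turn from the pose measured when the call began, along the tool's axes at that moment; what a row does not reach only later rows make up. A row lasts 1/12 s, in which the tool goes at most 41.7 mm and 7.16 degrees, less where a joint would pass 70% of its speed; a pose out of reach is approached as far as the arm can. A call with a gripper value outside its range is refused whole. The fingers move at their own pace and stop on an object; the grip force is fixed at half the most. Time passes only in rows, so rows that repeat a pose let the fingers close. It gives the time, the measured TCP pose, the force and the opening at its end, in the units of the state.
- bot.get_obs(): the state, without advancing time (a new reading comes with each control period).
- eyes.grab_frame(name): name is "scene" or "side" or "wrist"; returns a dict with "image" (480x640x3 uint8, red, green, blue), "range_z" (480x640 float32, m along the optical axis (not along the pixel's ray), 0 where there is no reading), "K" (3x3 intrinsics, pixels), "distortion" ([k1, k2, p1, p2, k3] as OpenCV has them; the pictures are not rectified), "R" (3x3) and "t" (3): a world point X has camera coordinates R X + t. Camera axes: x right, y down, z forward; pixel columns grow to the right and rows downward; lengths in m; the calibration is good to about 2 mm. A picture is of the moment at which its call begins.
- bot.hand_in(): hands the job in, once; it reports no verdict.
The state is a dict: "clock": time; "joint_positions": joint angles; "dq": joint speeds; "tau": joint torques, N m; "position": TCP position; "ee_rot": TCP orientation; "wrist_force": force on the tool from outside, world axes, zero at the start; "torque": the same for the moment, N m; "opening": opening from 0.0 (shut) to 1.0 (fully open).
Only numpy, scipy, OpenCV 4.12 (cv2) and the standard library are available. Lean on these libraries where they do the work, as an engineer would, in place of code of your own. Each camera call takes 0.05 s, during which the arm holds its last target.

## Working session

There is one attempt and no reset: what is moved stays moved. The work goes in short steps, Python scripts to look and compute and a tool call to move; the robot and the scene stay as the last step left them, time stands still between calls to the robot, and variables do not carry over. Pictures are saved under pics/ and viewed, and the job is handed in when it is done.

Besides the shell and the picture viewer there is one more tool, called as name(argument=value, ...), one argument or row to a line, values as JSON. arm_command: Moves the arm, as the interface text tells. Its arguments: {"type":"object","properties":{"targets":{"type":"array"}},"required":["targets"]}

```bash
mkdir -p pics; cat > h.py <<'E'
import numpy as np, cv2, pickle
from cell import bot, eyes
def grab(n,tag):
    f=eyes.grab_frame(n); cv2.imwrite(f'pics/{tag}.png',f['image'][:,:,::-1]); pickle.dump(f,open(f'{tag}.pkl','wb')); return f
def load(tag): return pickle.load(open(f'{tag}.pkl','rb'))
def ray(f,u,v):
    p=cv2.undistortPoints(np.array([[[u,v]]],float),f['K'],np.array(f['distortion']))[0,0]
    d=f['R'].T@np.array([p[0],p[1],1.]); c=-f['R'].T@f['t']; return c,d
def onz(f,u,v,z):
    c,d=ray(f,u,v); return c+d*(z-c[2])/d[2]
def dep(f,u,v):
    c,d=ray(f,u,v); return c+d*f['range_z'][int(round(v)),int(round(u))]
def proj(f,X):
    r,_=cv2.Rodrigues(np.array(f['R'])); return cv2.projectPoints(np.array(X,float).reshape(-1,1,3),r,np.array(f['t'],float),f['K'],np.array(f['distortion']))[0][:,0]
def st():
    s=bot.get_obs(); print('t',round(s['clock'],2),'p',np.round(s['position'],4),'F',np.round(s['wrist_force'],1),'op',round(float(s['opening']),3)); print(np.round(s['ee_rot'],3)); print('q',np.round(s['joint_positions'],3)); return s
E
python3 - <<'E'
from h import *
for n in ['scene','side','wrist']: grab(n,n+'0')
st()
E
```

```text
t 0.15 p [0.1716 0.5221 0.232 ] F [-0.8  0.2 -0.3] op 1.0
[[-0.95   0.312 -0.001]
 [ 0.312  0.95  -0.001]
 [ 0.    -0.001 -1.   ]]
q [ 1.05   0.259  1.536  0.     1.348 -0.203]
```

View pics/scene0.png

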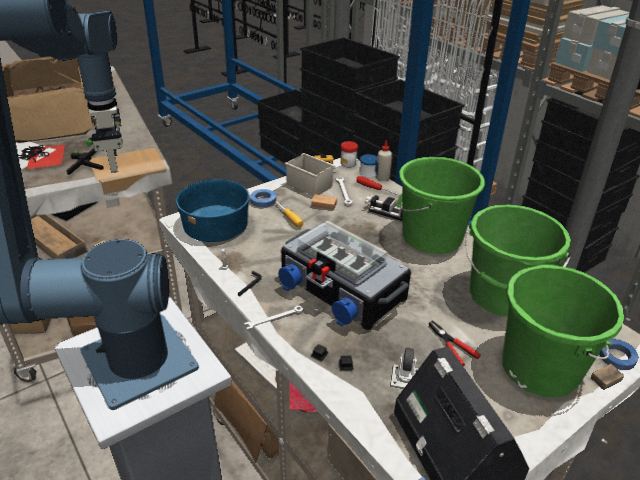

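View pics/side0.png

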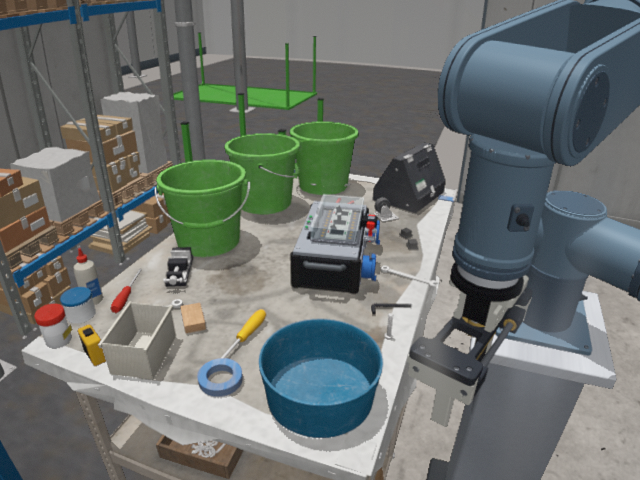

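View pics/wrist0.png

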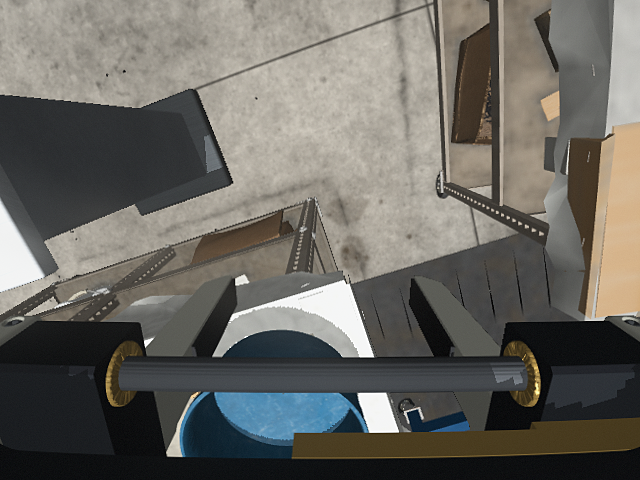

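The scene view shows the box around (345,275), with the red catch at about (318,268). In the side view the box is at (335,240) and the catch at (371,225). I'll zoom in on both.

```bash
python3 - <<'E'
from h import *
f=load('scene0'); im=f['image'][:,:,::-1]
a=cv2.resize(im[215:335,265:425],None,fx=5,fy=5,interpolation=cv2.INTER_CUBIC); cv2.imwrite('pics/s_z.png',a)
g=load('side0'); im=g['image'][:,:,::-1]
a=cv2.resize(im[185:305,275:400],None,fx=5,fy=5,interpolation=cv2.INTER_CUBIC); cv2.imwrite('pics/d_z.png',a)
for n,q,m in (('scene',f,(265,425,215,335)),('side',g,(275,400,185,305))):
    h=cv2.cvtColor(q['image'],cv2.COLOR_RGB2HSV)
    for nm,mask in (('red',((h[...,0]<8)|(h[...,0]>172))&(h[...,1]>150)&(h[...,2]>90)),('blue',(abs(h[...,0].astype(int)-108)<12)&(h[...,1]>150)&(h[...,2]>60))):
        mk=np.zeros_like(mask); mk[m[2]:m[3],m[0]:m[1]]=mask[m[2]:m[3],m[0]:m[1]]
        N,l,s,c=cv2.connectedComponentsWithStats(mk.astype(np.uint8))
        for i in range(1,N):
            if s[i,4]>8: print(n,nm,c[i].round(1),s[i],dep(q,*c[i]).round(3), onz(q,*c[i],.125).round(3))
    print(n,'cam',(-q['R'].T@q['t']).round(3))
E
```

```text
scene red [311.6 261.3] [309 259   7   7  26] [ 0.43  -0.069  0.134] [ 0.437 -0.06   0.125]
scene red [324.3 271.7] [321 266   8  17  65] [ 0.436 -0.112  0.128] [ 0.438 -0.109  0.125]
scene red [313.5 276. ] [312 273   4   6  13] [ 0.433 -0.074  0.09 ] [ 0.408 -0.108  0.125]
scene blue [289.6 276.2] [279 264  23  27 401] [ 0.399 -0.019  0.069] [ 0.362 -0.077  0.125]
scene blue [344.3 310.6] [332 297  26  29 480] [ 0.437 -0.191  0.063] [ 0.394 -0.242  0.125]
scene cam [-0.203 -0.943  0.974]
side red [370.2 226.3] [366 221   9  15  79] [ 0.433 -0.059  0.125] [ 0.433 -0.06   0.125]
side blue [377.3 230.9] [376 221   3  23  41] [ 0.435 -0.157  0.064] [ 0.411 -0.043  0.125]
side blue [368.3 266.7] [362 255  14  25 266] [0.411 0.025 0.062] [0.389 0.123 0.125]
side cam [0.197 0.969 0.669]
```

View pics/s_z.png

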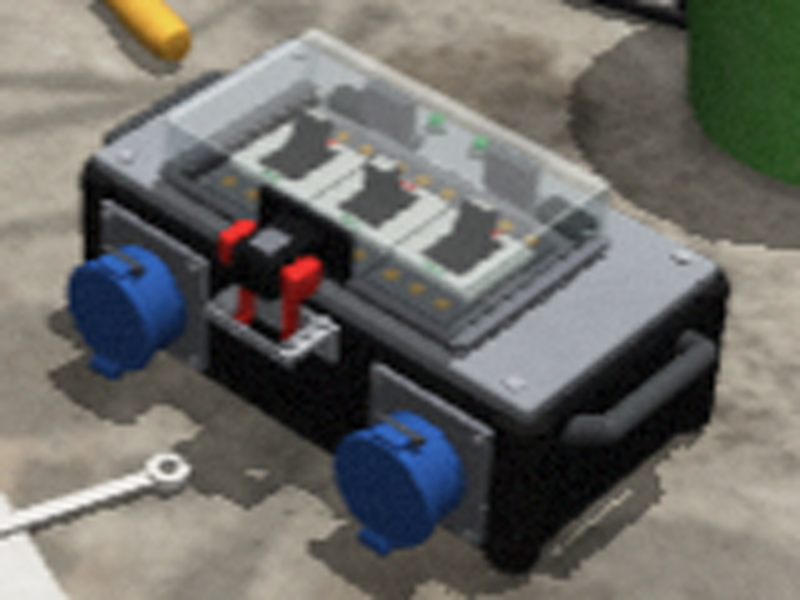

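View pics/d_z.png

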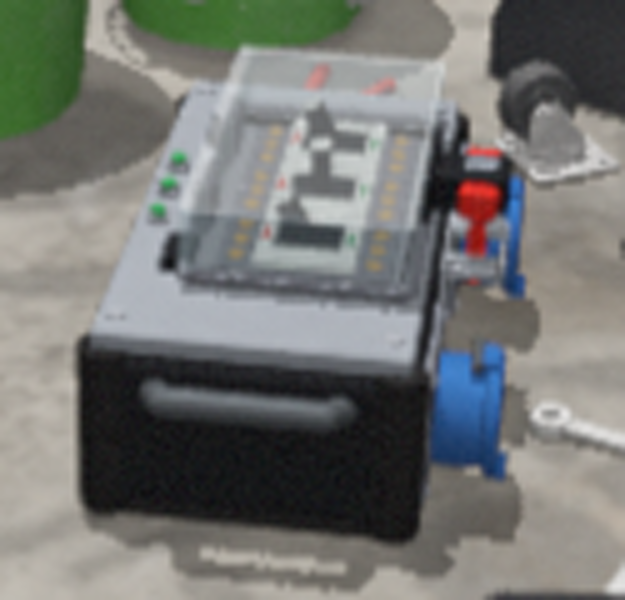

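```bash
python3 - <<'E'
from h import *
P=[]
for tag,m in (('scene0',(265,425,215,335)),('side0',(275,400,185,305))):
    f=load(tag)
    vv,uu=np.mgrid[m[2]:m[3],m[0]:m[1]]; z=f['range_z'][vv,uu].ravel()
    p=cv2.undistortPoints(np.stack([uu.ravel(),vv.ravel()],1).astype(float)[:,None],f['K'],np.array(f['distortion']))[:,0]
    X=(np.c_[p*z[:,None],z]-f['t'])@f['R']
    X=X[z>0]
    for lo,hi in ((.098,.11),(.143,.155)):
        s=X[(X[:,2]>lo)&(X[:,2]<hi)&(X[:,0]>.4)&(X[:,0]<.68)]
        if len(s)<20: print(len(s));continue
        r=cv2.minAreaRect((s[:,:2]*1000).astype(np.float32)); print(tag,lo,len(s),r, np.median(s[:,2]))
        P.append(s)
E
```

```text
scene0 0.098 1318 ((518.1898193359375, -69.99092102050781), (179.47384643554688, 293.3663024902344), 11.986659049987793) 0.10416601826452629
scene0 0.143 2275 ((516.453857421875, -70.9140396118164), (119.97708129882812, 198.57525634765625), 11.413086891174316) 0.1485746752844289
side0 0.098 1260 ((520.26611328125, -64.44886779785156), (175.96441650390625, 290.3782958984375), 10.839942932128906) 0.10508599982515932
side0 0.143 1600 ((518.6946411132812, -66.52489471435547), (112.40016174316406, 198.83453369140625), 10.910887718200684) 0.14918642802951915
```

```bash
python3 - <<'E'
from h import *
for tag in ('scene0','side0'):
    f=load(tag)
    vv,uu=np.mgrid[0:480,0:640]; z=f['range_z'].ravel()
    p=cv2.undistortPoints(np.stack([uu.ravel(),vv.ravel()],1).astype(float)[:,None],f['K'],np.array(f['distortion']))[:,0]
    X=(np.c_[p*z[:,None],z]-f['t'])@f['R']; X=X[z>0]
    s=X[(X[:,2]>.1)&(X[:,2]<.7)&(X[:,0]>.3)&(X[:,0]<1.0)&(abs(X[:,1]+.05)<.45)]
    H={}
    for x,y,zz in s:
        k=(round(x/.05),round(y/.05)); H[k]=max(H.get(k,0),zz)
    print(tag); 
    print('y:  ',[round(j*.05,2) for j in range(-9,9)])
    for i in range(6,20): print(round(i*.05,2),' '.join('%3d'%(1000*H.get((i,j),0)) for j in range(-9,9)))
E
```

```text
scene0
y:   [-0.45, -0.4, -0.35, -0.3, -0.25, -0.2, -0.15, -0.1, -0.05, 0.0, 0.05, 0.1, 0.15, 0.2, 0.25, 0.3, 0.35, 0.4]
0.3   0   0   0   0   0   0   0   0   0   0   0   0   0   0   0   0   0   0
0.35   0   0   0   0   0   0   0   0   0   0   0   0   0   0   0 100   0   0
0.4 154   0   0   0   0   0   0 139 137   0 100   0   0   0   0   0   0   0
0.45 167   0   0   0   0 101 152 152 152 153 109   0   0   0   0   0   0   0
0.5   0   0   0   0   0 149 153 154 153 153 149   0   0   0   0   0 100   0
0.55   0   0   0   0   0 108 154 152 153 153 152 108   0   0   0   0   0   0
0.6   0   0   0   0   0 108 151 150 145   0   0   0   0   0   0   0   0   0
0.65 206   0   0   0   0 106 103   0   0   0   0   0   0   0   0   0   0   0
0.7 207   0   0   0   0   0   0   0   0   0   0   0   0   0   0   0   0   0
0.75 206 207 207 206 209   0   0   0 205 133   0   0   0   0   0   0   0   0
0.8 207 206   0 132 207 204 206 208 208 208 208   0   0   0   0   0   0   0
0.85 207   0   0   0 206 208 209 205   0   0 208 204   0   0   0   0   0   0
0.9 207 205   0   0 210 208 209   0   0   0 208 206   0   0  
[... 582 characters left out ...]
  0   0   0
0.55   0   0   0   0   0   0 151 152 152 151 152 108   0   0   0   0   0   0
0.6   0   0   0   0   0 107 151 150 114 114 107 106   0   0   0   0   0   0
0.65 208   0   0   0   0 106 106   0   0   0   0   0   0   0   0   0   0   0
0.7 208 204   0   0   0   0   0   0   0   0   0   0   0   0   0   0   0   0
0.75 208 208 209 207 208   0   0 164 159 201   0   0   0   0   0   0   0   0
0.8 208 208   0 144 207 207 206 208 207 208 208   0   0   0   0   0   0   0
0.85 206 197   0   0 206 208 208 207   0   0 209 208   0   0   0   0   0   0
0.9 207 205   0   0 206 208 209 135   0   0 206 208   0   0   0   0   0   0
0.95   0 207 207 206 206   0 206 206   0   0 207 205   0   0   0   0   0   0
```

arm_command(
  targets=[
    [93,-0.7,-0.8,-0.3,-0.4],
    [93,-1.7,-1.9,-0.6,-1],
    [93,-2.7,-3,-0.8,-1.5],
    [93,-3.7,-4.1,-0.8,-2],
    [93,-4.7,-5.2,-0.8,-2.5],
    [93,-5.7,-6.3,-0.8,-3],
    [93,-6.7,-7.4,-0.8,-3.5],
    [93,-7.7,-8.5,-0.8,-4],
    [93,-8.7,-9.6,-0.8,-4.5],
    [93,-9.7,-10.7,-0.8,-5],
    [93,-10.5,-11.6,-0.8,-5.5],
    [93,-11,-12.2,-0.8,-5.9],
  ],
)

```text
clock: 1.15
position: [0.3383, 0.144, 0.2524]
ee_rot: [[-0.981, -0.196, -0.0], [-0.196, 0.981, -0.002], [0.001, -0.002, -1.0]]
wrist_force: [-0.0, 1.1, -0.1]
opening: 1.0
```

```bash
cat >> h.py <<'E'
def togo(X,yaw=None):
    s=st(); R=np.array(s['ee_rot']); d=R.T@(np.array(X)-s['position'])
    print('shift units',np.round(d/.025,2))
    if yaw is not None:
        y=np.array([-np.sin(yaw),np.cos(yaw),0]); yt=R.T@y; print('turn units',np.round(np.degrees(np.arctan2(-yt[0],yt[1]))/5,2))
E
python3 - <<'E'
from h import *
togo([.4375,-.0847,.25],np.radians(11.3))
E
```

```text
t 1.15 p [0.3383 0.144  0.2524] F [-0.   1.1 -0.1] op 1.0
[[-0.981 -0.196 -0.   ]
 [-0.196  0.981 -0.002]
 [ 0.001 -0.002 -1.   ]]
q [ 0.098 -0.099  1.881 -0.002  1.36  -1.669]
shift units [-2.1  -9.75  0.11]
turn units 0.0
```

arm_command(
  targets=[
    [93,-0.3,-1.2,0,0],
    [93,-0.6,-2.5,0,0],
    [93,-0.9,-3.9,0,0],
    [93,-1.2,-5.3,0,0],
    [93,-1.5,-6.7,0,0],
    [93,-1.8,-8,0,0],
    [93,-2,-9.2,0,0],
    [93,-2.1,-9.75,0.1,0],
    [93,-2.1,-9.75,0.1,0],
    [93,-2.1,-9.75,0.1,0],
  ],
)

```text
clock: 1.98
position: [0.4371, -0.0845, 0.2496]
ee_rot: [[-0.981, -0.194, -0.002], [-0.194, 0.981, -0.001], [0.002, -0.0, -1.0]]
wrist_force: [-0.1, 0.4, 0.4]
opening: 1.001
```

```bash
python3 - <<'E'
from h import *
togo([.4375,-.0847,.25],np.radians(11.3))
f=grab('wrist','wrist1')
print(-f['R'].T@f['t'])
E
```

```text
t 1.98 p [ 0.4371 -0.0845  0.2496] F [-0.1  0.4  0.4] op 1.001
[[-0.981 -0.194 -0.002]
 [-0.194  0.981 -0.001]
 [ 0.002 -0.    -1.   ]]
q [-4.410e-01  5.600e-02  1.738e+00 -1.000e-03  1.350e+00 -2.208e+00]
shift units [-0.02 -0.01 -0.02]
turn units -0.02
[ 0.35589082 -0.10162072  0.40201259]
```

View pics/wrist1.png

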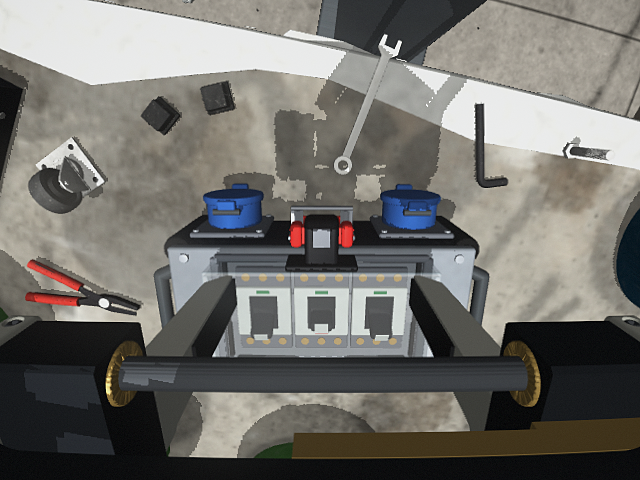

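The wrist view shows the red buttons at about (296,234) and (347,234) and the three handles at y≈315. The middle handle looks different from the other two.

```bash
python3 - <<'E'
from h import *
f=load('wrist1'); h=cv2.cvtColor(f['image'],cv2.COLOR_RGB2HSV)
m=((h[...,0]<8)|(h[...,0]>172))&(h[...,1]>150)&(h[...,2]>90); m[:,:280]=0;m[:,360:]=0
N,l,s,c=cv2.connectedComponentsWithStats(m.astype(np.uint8))
for i in range(1,N):
    if s[i,4]>20:
        print(s[i],c[i],dep(f,*c[i]).round(4))
        x,y,w,hh=s[i,:4]
        for (u,v) in ((x,y),(x+w-1,y),(x,y+hh-1),(x+w-1,y+hh-1)): print((u,v),onz(f,u,v,.134).round(4),dep(f,u,v).round(4))
# sockets
m=(abs(h[...,0].astype(int)-110)<12)&(h[...,1]>150)&(h[...,2]>60); m[:,:180]=0;m[:,460:]=0;m[300:]=0
N,l,s,c=cv2.connectedComponentsWithStats(m.astype(np.uint8))
A=[onz(f,*c[i],.075) for i in range(1,N) if s[i,4]>200]; print(A)
if len(A)==2: d=A[1]-A[0]; print(np.degrees(np.arctan2(-d[0],d[1])))
cv2.imwrite('pics/w1z.png',cv2.resize(f['image'][190:370,200:440,::-1],None,fx=3.3,fy=3.3,interpolation=cv2.INTER_CUBIC))
E
```

```text
[289 224  16  23 307] [296.79478827 235.08794788] [ 0.4412 -0.1062  0.1337]
(np.int32(289), np.int32(224)) [ 0.4331 -0.114   0.134 ] [ 0.4617 -0.1186  0.0348]
(np.int32(304), np.int32(224)) [ 0.4308 -0.1021  0.134 ] [ 0.4311 -0.1021  0.1329]
(np.int32(289), np.int32(246)) [ 0.4517 -0.1109  0.134 ] [ 0.4642 -0.1121  0.099 ]
(np.int32(304), np.int32(246)) [ 0.4493 -0.0987  0.134 ] [ 0.4613 -0.0984  0.0994]
[338 224  16  24 301] [345.58803987 235.20265781] [ 0.4333 -0.0672  0.1346]
(np.int32(338), np.int32(224)) [ 0.4254 -0.0751  0.134 ] [ 0.4253 -0.0752  0.1345]
(np.int32(353), np.int32(224)) [ 0.423  -0.0632  0.134 ] [ 0.4479 -0.049   0.0349]
(np.int32(338), np.int32(247)) [ 0.4447 -0.071   0.134 ] [ 0.4557 -0.0672  0.1006]
(np.int32(353), np.int32(247)) [ 0.4423 -0.0589  0.134 ] [ 0.4526 -0.0538  0.102 ]
[array([ 0.4479548 , -0.17182988,  0.075     ]), array([ 0.4153779 , -0.00375455,  0.075     ])]
10.969237975419679
```

View pics/w1z.png

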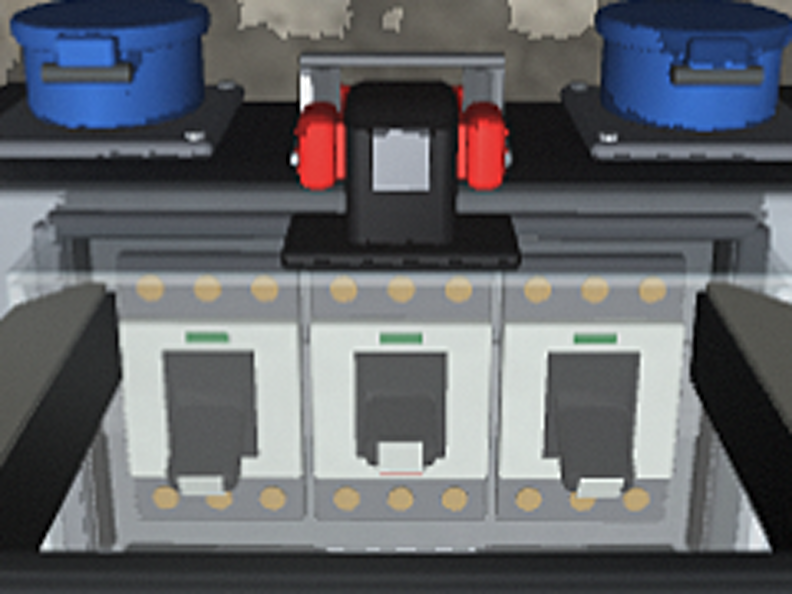

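arm_command(
  targets=[
    [93,0,-0.05,0.7,0],
    [93,0,-0.05,1.5,0],
    [93,0,-0.05,2.3,0],
    [93,0,-0.05,3.1,0],
    [75,0,-0.05,3.9,0],
    [75,0,-0.05,4.5,0],
    [75,0,-0.05,4.9,0],
    [75,0,-0.05,4.9,0],
    [75,0,-0.05,4.9,0],
  ],
)

```text
clock: 2.78
position: [0.4363, -0.0836, 0.1274]
ee_rot: [[-0.98, -0.198, -0.003], [-0.198, 0.98, 0.0], [0.002, 0.001, -1.0]]
wrist_force: [-0.3, -0.8, -0.4]
opening: 0.807
```

```bash
python3 - <<'E'
from h import *
togo([.4373,-.0857,.127],np.radians(11.2))
f=grab('wrist','wrist2')
E
```

```text
t 2.78 p [ 0.4363 -0.0836  0.1274] F [-0.3 -0.8 -0.4] op 0.807
[[-0.98  -0.198 -0.003]
 [-0.198  0.98   0.   ]
 [ 0.002  0.001 -1.   ]]
q [-4.400e-01  1.770e-01  1.924e+00 -1.000e-03  1.042e+00 -2.209e+00]
shift units [-0.02 -0.09  0.02]
turn units 0.04
```

View pics/wrist2.png

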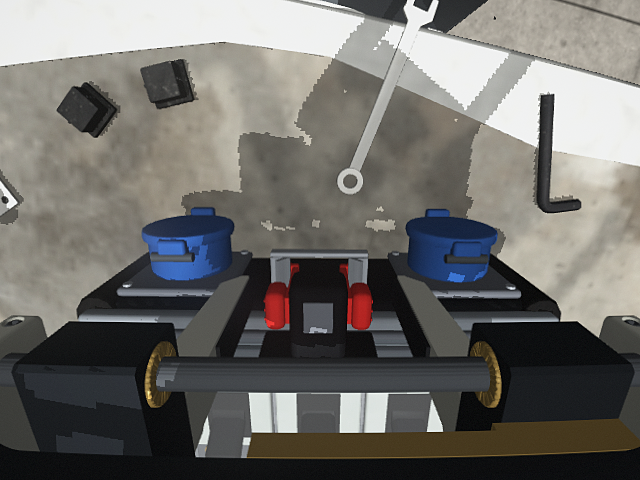

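arm_command(
  targets=[
    [60,0,-0.07,0,0],
    [45,0,-0.07,0,0],
    [30,0,-0.07,0,0],
    [30,0,-0.07,0,0],
    [30,0,-0.07,0,0],
    [30,0,-0.07,0,0],
    [30,0,-0.07,0,0],
    [30,0,-0.07,0,0],
  ],
)

```text
clock: 3.5
position: [0.4375, -0.0857, 0.1284]
ee_rot: [[-0.98, -0.197, -0.0], [-0.197, 0.98, -0.0], [0.001, -0.0, -1.0]]
wrist_force: [-0.6, 1.3, 5.8]
opening: 0.379
```

```bash
python3 - <<'E'
from h import *
st()
f=grab('wrist','wrist3')
E
```

```text
t 3.5 p [ 0.4375 -0.0857  0.1284] F [-0.6  1.3  5.8] op 0.379
[[-0.98  -0.197 -0.   ]
 [-0.197  0.98  -0.   ]
 [ 0.001 -0.    -1.   ]]
q [-4.440e-01  1.770e-01  1.921e+00 -1.000e-03  1.043e+00 -2.213e+00]
```

View pics/wrist3.png

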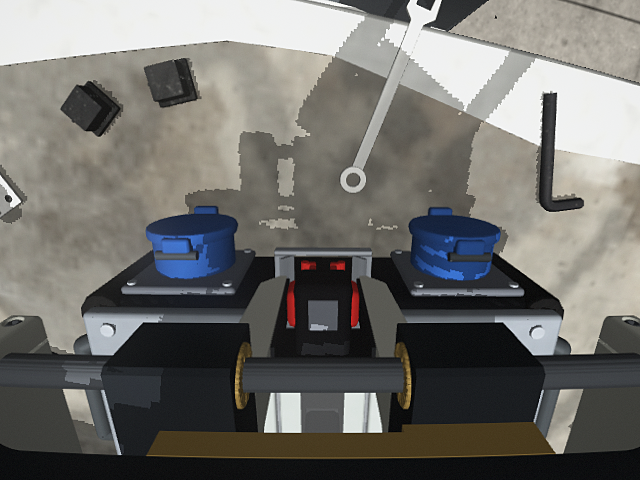

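arm_command(
  targets=[
    [30,-0.04,0,-0.27,0],
    [30,-0.08,0,-0.55,0],
    [30,-0.15,0,-0.82,0],
    [30,-0.22,0,-1.08,0],
    [30,-0.35,0,-1.45,0],
    [30,-0.53,0,-1.86,0],
    [30,-0.71,0,-2.2,0],
    [30,-0.94,0,-2.58,0],
    [30,-1.18,0,-2.89,0],
    [30,-1.46,0,-3.22,0],
    [30,-1.74,0,-3.5,0],
    [30,-2.08,0,-3.79,0],
  ],
)

```text
clock: 4.55
position: [0.4884, -0.0757, 0.2241]
ee_rot: [[-0.98, -0.197, -0.002], [-0.197, 0.98, -0.002], [0.002, -0.001, -1.0]]
wrist_force: [-2.9, -4.2, -1.5]
opening: 0.386
```

```bash
python3 - <<'E'
from h import *
s=st(); print(np.array(s['ee_rot']).T@(s['position']-np.array([.4375,-.0857,.1284]))/.025)
f=grab('side','side4'); cv2.imwrite('pics/side4z.png',cv2.resize(f['image'][80:330,220:520,::-1],None,fx=2,fy=2))
E
```

```text
t 4.55 p [ 0.4884 -0.0757  0.2241] F [-2.9 -4.2 -1.5] op 0.386
[[-0.98  -0.197 -0.002]
 [-0.197  0.98  -0.002]
 [ 0.002 -0.001 -1.   ]]
q [-3.780e-01  1.650e-01  1.676e+00 -2.000e-03  1.301e+00 -2.147e+00]
[-2.06536723 -0.01256761 -3.8308981 ]
```

View pics/side4z.png

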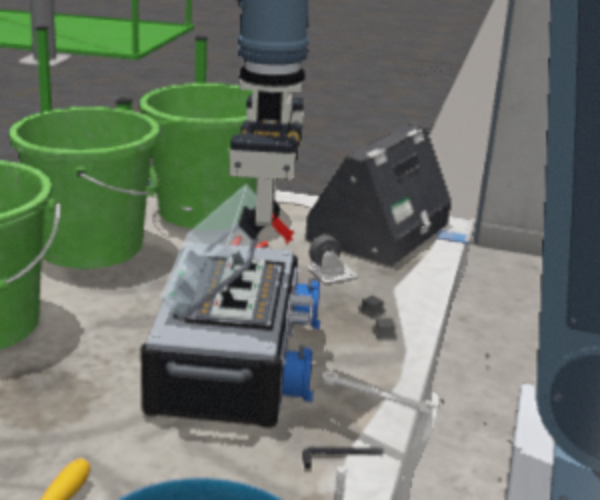

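arm_command(
  targets=[
    [30,-0.33,0,-0.25,0],
    [30,-0.69,0,-0.47,0],
    [30,-1.06,0,-0.65,0],
    [30,-1.45,0,-0.82,0],
    [30,-1.84,0,-0.96,0],
    [30,-2.24,0,-1.07,0],
    [30,-2.64,0,-1.14,0],
    [30,-3.06,0,-1.19,0],
    [30,-3.47,0,-1.2,0],
    [30,-3.89,0,-1.18,0],
    [30,-4.44,0,-1.1,0],
    [30,-4.44,0,-1.1,0],
  ],
)

```text
clock: 5.6
position: [0.6024, -0.0535, 0.2539]
ee_rot: [[-0.98, -0.197, 0.006], [-0.197, 0.98, -0.002], [-0.006, -0.003, -1.0]]
wrist_force: [1.0, -4.7, 5.0]
opening: 0.377
```

```bash
python3 - <<'E'
from h import *
s=st(); print(np.array(s['ee_rot']).T@(s['position']-np.array([.4375,-.0857,.1284]))/.025)
f=grab('side','side5'); cv2.imwrite('pics/side5z.png',cv2.resize(f['image'][80:330,220:520,::-1],None,fx=2,fy=2))
E
```

```text
t 5.6 p [ 0.6024 -0.0535  0.2539] F [ 1.  -4.7  5. ] op 0.377
[[-0.98  -0.197  0.006]
 [-0.197  0.98  -0.002]
 [-0.006 -0.003 -1.   ]]
q [-0.273  0.341  1.368  0.     1.426 -2.042]
[-6.7480086  -0.05054929 -4.98123506]
```

View pics/side5z.png

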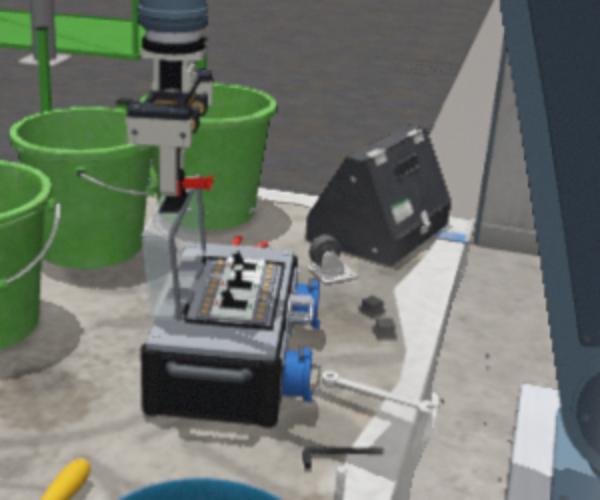

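The cover stands past vertical and the catch is still between the fingers. I'll release it now so it falls back to its stop.

arm_command(
  targets=[
    [30,-0.4,0,0.05,0],
    [55,-0.4,0,0.05,0],
    [80,-0.4,0,0.05,0],
    [93,-0.4,0,0.05,0],
    [93,-0.4,0,0.05,0],
    [93,-0.4,0,0,0],
    [93,-0.4,0,-0.5,0],
    [93,-0.4,0,-1.2,0],
    [93,-0.2,0,-2,0],
    [93,0.4,0,-2,0],
    [93,1.2,0,-2,0],
    [93,2.1,0,-2,0],
  ],
)

```text
clock: 6.65
position: [0.5495, -0.0636, 0.3043]
ee_rot: [[-0.98, -0.198, 0.007], [-0.198, 0.98, -0.002], [-0.006, -0.003, -1.0]]
wrist_force: [-1.1, 0.1, -0.1]
opening: 1.0
```

arm_command(
  targets=[
    [60,1,0,0,0],
    [30,1.7,0,0,0],
    [0,2,0,0,0],
    [0,2,0,0,0],
    [0,2,0,0,0],
    [0,2,0,0,0],
  ],
)

```text
clock: 7.15
position: [0.5014, -0.0734, 0.3042]
ee_rot: [[-0.98, -0.198, 0.008], [-0.198, 0.98, -0.002], [-0.007, -0.003, -1.0]]
wrist_force: [0.9, 0.5, 0.5]
opening: 0.616
```

```bash
python3 - <<'E'
from h import *
s=st()
f=grab('side','side6'); cv2.imwrite('pics/side6z.png',cv2.resize(f['image'][80:330,220:520,::-1],None,fx=2,fy=2))
f=grab('scene','scene6'); cv2.imwrite('pics/scene6z.png',cv2.resize(f['image'][150:350,240:460,::-1],None,fx=3,fy=3))
f=grab('wrist','wrist6')
E
```

```text
t 7.15 p [ 0.5014 -0.0734  0.3042] F [0.9 0.5 0.5] op 0.616
[[-0.98  -0.198  0.008]
 [-0.198  0.98  -0.002]
 [-0.007 -0.003 -1.   ]]
q [-3.670e-01  1.350e-01  1.516e+00  1.000e-03  1.482e+00 -2.137e+00]
```

View pics/side6z.png

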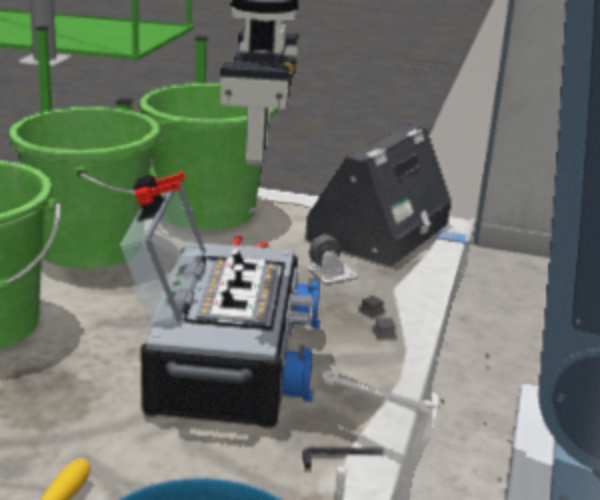

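View pics/scene6z.png

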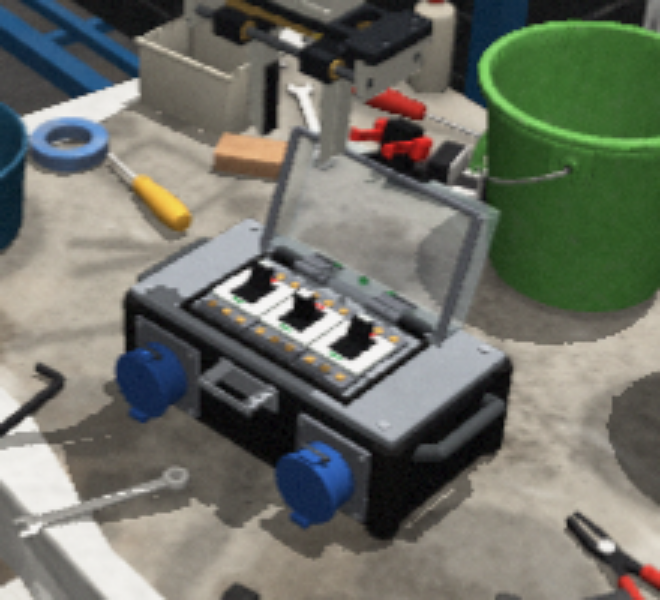

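View pics/wrist6.png

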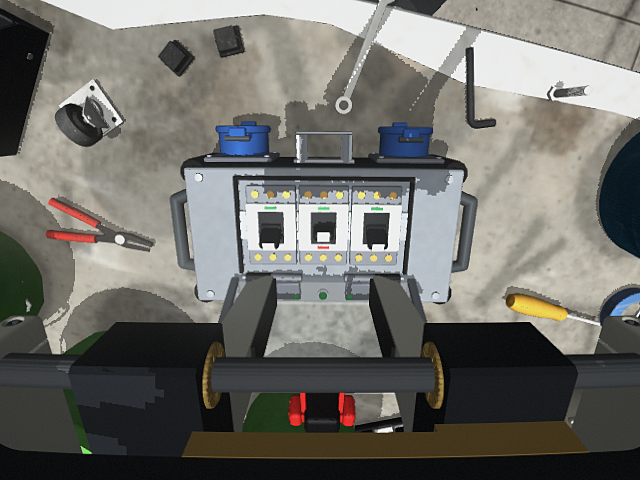

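The wrist view confirms that the middle handle, at (323,235), is the tripped one. Its two neighbours lean towards the hinge, and the cover is resting fully back.

```bash
python3 - <<'E'
from h import *
f=load('wrist6')
cv2.imwrite('pics/w6z.png',cv2.resize(f['image'][150:310,180:470,::-1],None,fx=2.7,fy=2.7,interpolation=cv2.INTER_CUBIC))
P=np.array([onz(f,*p,.105) for p in ((198,176),(450,174),(209,295),(437,296))]); print(P.round(4),P.mean(0)); d=P[1]-P[0]+P[3]-P[2]; print(np.degrees(np.arctan2(-d[0],d[1])))
yaw=np.radians(11.3);R=np.array([[np.cos(yaw),-np.sin(yaw),0],[np.sin(yaw),np.cos(yaw),0],[0,0,1]]);o=np.array([.5316,-.0668,0])
for n,q in (('piv',(-.016,0,.116)),('tip',(-.016,0,.140)),('tipb',(-.016+.0139,.054,.1365)),('tipc',(-.002,-.054,.1365))): print(n,proj(f,o+R@np.array(q)))
print(o+R@np.array((-.016+.024,0,.18)))
E
```

```text
[[ 0.4916 -0.2069  0.105 ]
 [ 0.4383  0.0449  0.105 ]
 [ 0.6246 -0.1823  0.105 ]
 [ 0.5738  0.073   0.105 ]] [ 0.53205861 -0.06781819  0.105     ]
11.592728189510648
piv [[324.46325329 226.98503261]]
tip [[324.52941647 233.97703787]]
tipb [[379.21502312 246.54669548]]
tipc [[269.71641923 246.26430326]]
[ 0.53944492 -0.06523243  0.18      ]
```

View pics/w6z.png

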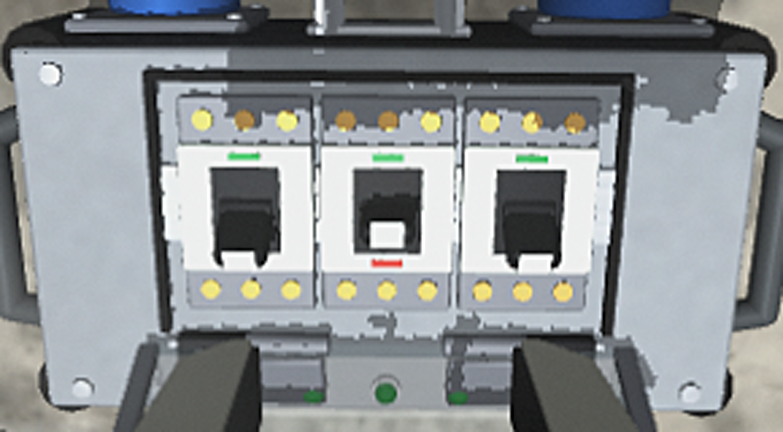

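arm_command(
  targets=[
    [0,-0.8,0,0.5,0],
    [0,-1.56,0,1,0],
    [0,-1.56,0,2,0],
    [0,-1.56,0,3,0],
    [0,-1.56,0,4,0],
    [0,-1.56,0,4.5,0],
    [0,-1.56,0,4.5,0],
  ],
)

```text
clock: 7.88
position: [0.5386, -0.0648, 0.1876]
ee_rot: [[-0.98, -0.199, -0.0], [-0.199, 0.98, 0.001], [-0.0, 0.001, -1.0]]
wrist_force: [0.4, 0.1, -0.1]
opening: 0.017
```

```bash
python3 - <<'E'
from h import *
togo([.5394,-.0654,.140],np.radians(11.35))
f=grab('wrist','wrist7')
f=grab('side','side7'); cv2.imwrite('pics/side7z.png',cv2.resize(f['image'][120:280,270:420,::-1],None,fx=3.5,fy=3.5))
E
```

```text
t 7.88 p [ 0.5386 -0.0648  0.1876] F [ 0.4  0.1 -0.1] op 0.017
[[-0.98  -0.199 -0.   ]
 [-0.199  0.98   0.001]
 [-0.     0.001 -1.   ]]
q [-3.260e-01  2.800e-01  1.621e+00  1.000e-03  1.242e+00 -2.098e+00]
shift units [-0.03 -0.03  1.9 ]
turn units 0.03
```

View pics/wrist7.png

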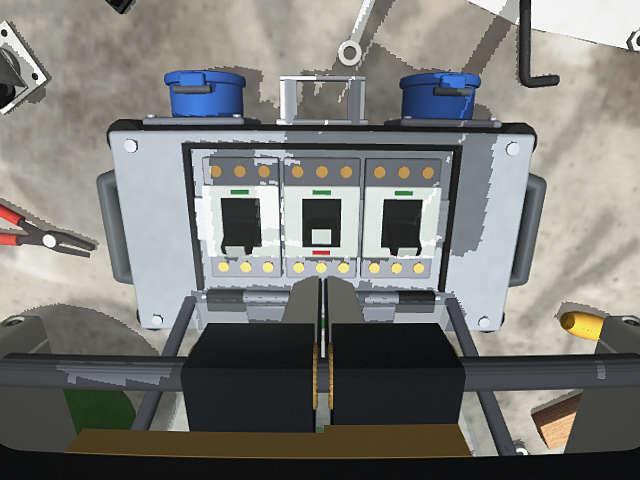

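View pics/side7z.png

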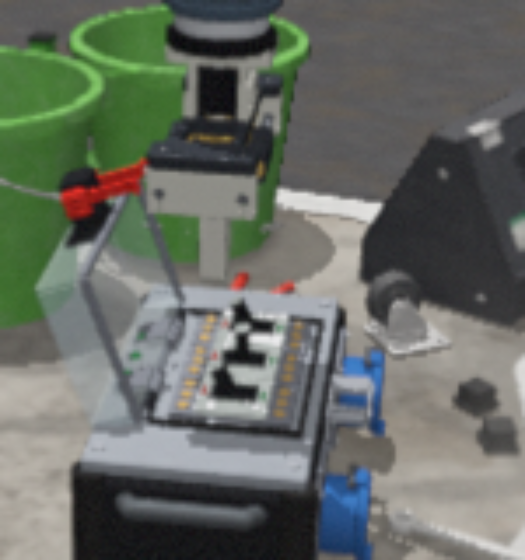

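arm_command(
  targets=[
    [0,-0.03,0,0.8,0],
    [0,-0.03,0,1.5,0],
    [0,-0.03,0,1.9,0],
    [0,-0.03,0,1.9,0],
    [0,0.2,0,1.9,0],
    [0,0.4,0,1.9,0],
    [0,0.6,0,1.9,0],
    [0,0.7,0,1.9,0],
    [0,0.75,0,1.9,0],
    [0,0.75,0,1.9,0],
  ],
)

```text
clock: 8.82
position: [0.5228, -0.0698, 0.1447]
ee_rot: [[-0.98, -0.199, 0.008], [-0.199, 0.98, -0.002], [-0.007, -0.003, -1.0]]
wrist_force: [2.2, 0.3, 2.9]
opening: 0.006
```

```bash
python3 - <<'E'
from h import *
togo([.5394,-.0654,.140])
f=grab('wrist','wrist8')
cv2.imwrite('pics/w8z.png',cv2.resize(f['image'][130:400,160:500,::-1],None,fx=2.2,fy=2.2,interpolation=cv2.INTER_CUBIC))
f=grab('side','side8'); cv2.imwrite('pics/side8z.png',cv2.resize(f['image'][150:250,290:390,::-1],None,fx=5.5,fy=5.5,interpolation=cv2.INTER_CUBIC))
E
```

```text
t 8.82 p [ 0.5228 -0.0698  0.1447] F [2.2 0.3 2.9] op 0.006
[[-0.98  -0.199  0.008]
 [-0.199  0.98  -0.002]
 [-0.007 -0.003 -1.   ]]
q [-3.450e-01  2.910e-01  1.721e+00  1.000e-03  1.122e+00 -2.116e+00]
shift units [-0.68  0.04  0.19]
```

View pics/w8z.png

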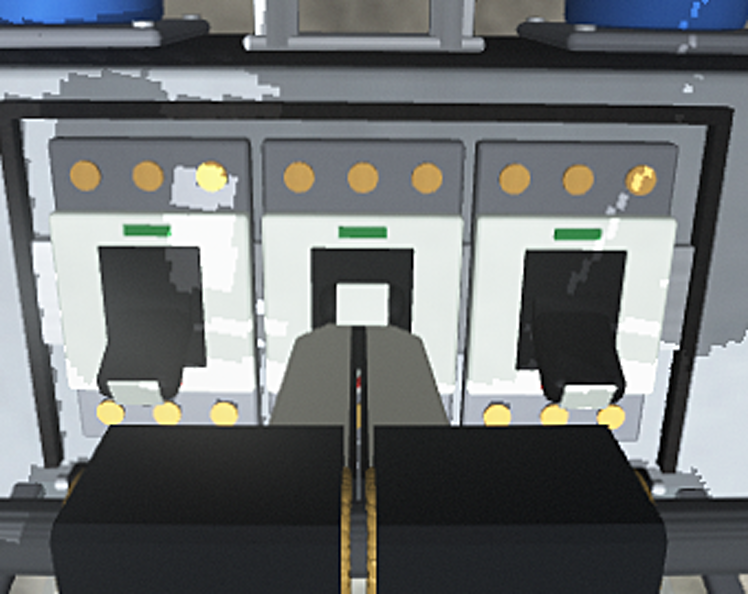

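View pics/side8z.png

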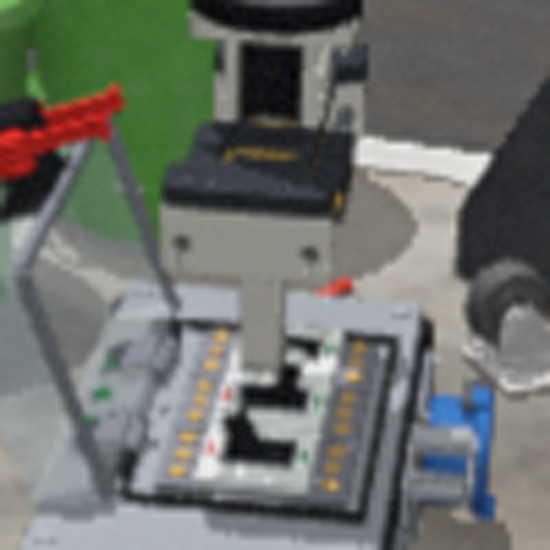

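arm_command(
  targets=[
    [0,0.1,0,0.15,0],
    [0,0.2,0,0.15,0],
    [0,0.3,0,0.15,0],
    [0,0.35,0,0.15,0],
    [0,0.35,0,0.15,0],
  ],
)

```text
clock: 9.33
position: [0.5207, -0.071, 0.1421]
ee_rot: [[-0.98, -0.197, 0.022], [-0.198, 0.98, -0.001], [-0.021, -0.005, -1.0]]
wrist_force: [18.5, 6.3, 0.1]
opening: 0.006
```

```bash
cat >> h.py <<'E'
def box():
    s=bot.get_obs(); y=np.radians(11.35); d=np.array(s['position'])-[.5316,-.0668,0]
    print('box mm',np.round(1000*np.array([d[0]*np.cos(y)+d[1]*np.sin(y),-d[0]*np.sin(y)+d[1]*np.cos(y),d[2]]),1))
E
python3 - <<'E'
from h import *
st();box()
f=grab('wrist','wrist9')
cv2.imwrite('pics/w9z.png',cv2.resize(f['image'][130:400,160:500,::-1],None,fx=2.2,fy=2.2,interpolation=cv2.INTER_CUBIC))
E
```

```text
t 9.33 p [ 0.5207 -0.071   0.1421] F [18.5  6.3  0.1] op 0.006
[[-0.98  -0.197  0.022]
 [-0.198  0.98  -0.001]
 [-0.021 -0.005 -1.   ]]
q [-0.352  0.282  1.74   0.007  1.098 -2.125]
box mm [-11.6  -1.9 142.1]
```

View pics/w9z.png

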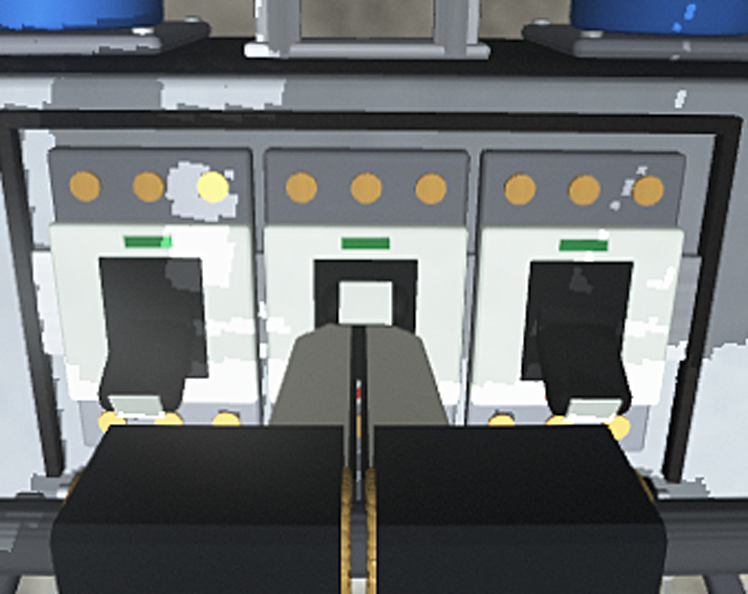

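arm_command(
  targets=[
    [0,-0.3,0,0,0],
    [0,-0.4,0,-0.8,0],
    [0,-0.3,0,-1.8,0],
    [0,0.5,0,-2,0],
    [0,1.3,0,-2,0],
    [0,1.55,0,-2,0],
    [0,1.55,0,-2,0],
  ],
)

```text
clock: 9.97
position: [0.4796, -0.0784, 0.1904]
ee_rot: [[-0.98, -0.197, 0.018], [-0.197, 0.98, -0.0], [-0.018, -0.004, -1.0]]
wrist_force: [-0.6, -0.0, 0.3]
opening: 0.004
```

```bash
python3 - <<'E'
from h import *
st();box()
f=grab('wrist','wrist10')
f=grab('side','side10'); cv2.imwrite('pics/side10z.png',cv2.resize(f['image'][150:250,290:390,::-1],None,fx=5.5,fy=5.5,interpolation=cv2.INTER_CUBIC))
E
```

```text
t 9.97 p [ 0.4796 -0.0784  0.1904] F [-0.6 -0.   0.3] op 0.004
[[-0.98  -0.197  0.018]
 [-0.197  0.98  -0.   ]
 [-0.018 -0.004 -1.   ]]
q [-0.397  0.167  1.762  0.007  1.196 -2.169]
box mm [-53.3  -1.1 190.4]
```

View pics/wrist10.png

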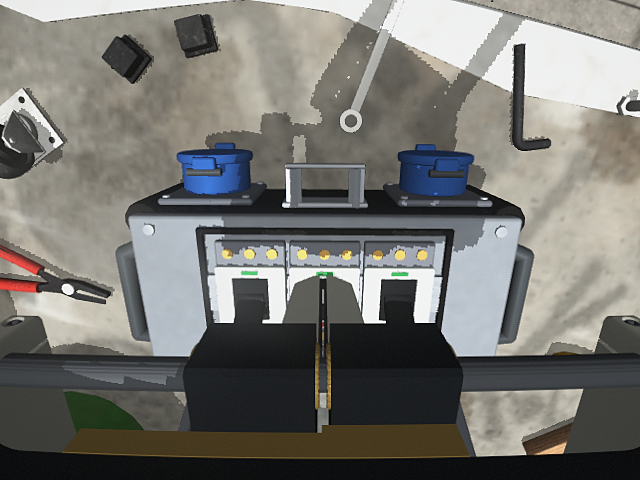

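View pics/side10z.png

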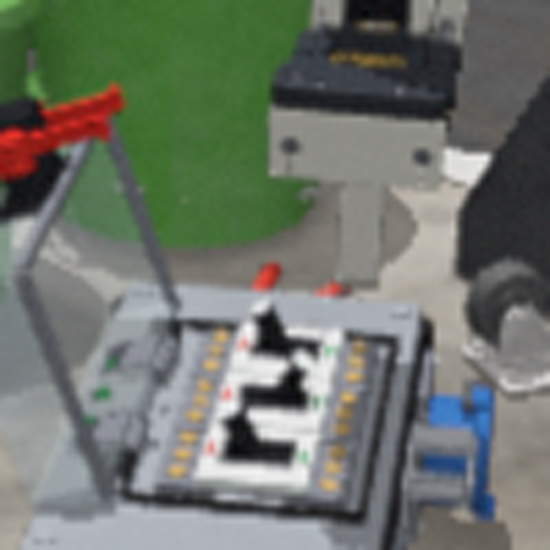

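arm_command(
  targets=[
    [0,0,0.04,0.8,0],
    [0,0,0.04,1.6,0],
    [0,0,0.04,2.05,0],
    [0,0,0.04,2.05,0],
    [0,-0.4,0.04,2.05,0],
    [0,-0.7,0.04,2.05,0],
    [0,-1,0.04,2.05,0],
    [0,-1.2,0.04,2.05,0],
    [0,-1.4,0.04,2.05,0],
    [0,-1.5,0.04,2.05,0],
    [0,-1.5,0.04,2.05,0],
  ],
)

```text
clock: 10.98
position: [0.5133, -0.0716, 0.1403]
ee_rot: [[-0.98, -0.199, 0.006], [-0.199, 0.98, -0.004], [-0.005, -0.005, -1.0]]
wrist_force: [-24.9, -8.8, 16.7]
opening: 0.007
```

```bash
python3 - <<'E'
from h import *
st();box()
f=grab('side','side11'); cv2.imwrite('pics/side11z.png',cv2.resize(f['image'][150:250,290:390,::-1],None,fx=5.5,fy=5.5,interpolation=cv2.INTER_CUBIC))
E
```

```text
t 10.98 p [ 0.5133 -0.0716  0.1403] F [-24.9  -8.8  16.7] op 0.007
[[-0.98  -0.199  0.006]
 [-0.199  0.98  -0.004]
 [-0.005 -0.005 -1.   ]]
q [-3.530e-01  2.810e-01  1.747e+00 -1.000e-03  1.106e+00 -2.124e+00]
box mm [-18.9  -1.1 140.3]
```

View pics/side11z.png

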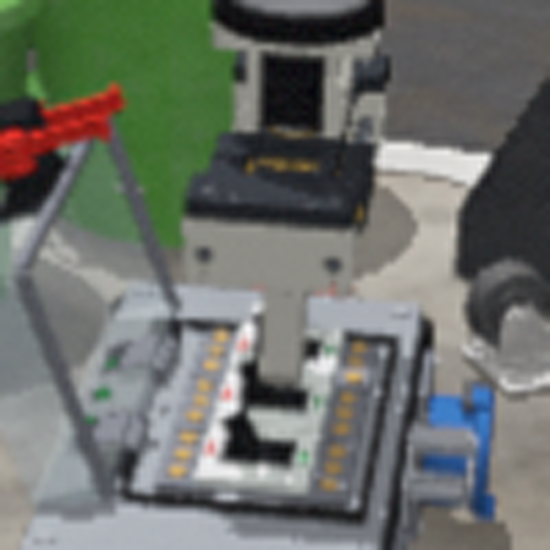

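arm_command(
  targets=[
    [0,0.3,0,0,0],
    [0,0.5,0,-0.8,0],
    [20,0.5,0,-2,0],
    [50,0.5,0,-3.3,0],
    [80,0.5,0,-4.6,0],
    [93,0.5,0,-6,0],
    [93,0.5,0,-7,0],
    [93,0.5,0,-7,0],
  ],
)

```text
clock: 11.7
position: [0.5033, -0.0741, 0.3222]
ee_rot: [[-0.98, -0.199, 0.02], [-0.199, 0.98, -0.008], [-0.018, -0.012, -1.0]]
wrist_force: [0.7, 1.0, -0.0]
opening: 0.388
```

```bash
python3 - <<'E'
from h import *
st();box()
f=grab('wrist','wrist12')
cv2.imwrite('pics/w12z.png',cv2.resize(f['image'][150:450,160:500,::-1],None,fx=2.2,fy=2,interpolation=cv2.INTER_CUBIC))
h=cv2.cvtColor(f['image'],cv2.COLOR_RGB2HSV)
g=grab('side','side12'); cv2.imwrite('pics/side12z.png',cv2.resize(g['image'][150:250,270:390,::-1],None,fx=5.5,fy=5.5,interpolation=cv2.INTER_CUBIC))
s=grab('scene','scene12')
y=np.radians(11.35);R=np.array([[np.cos(y),-np.sin(y),0],[np.sin(y),np.cos(y),0],[0,0,1]]);o=np.array([.5316,-.0668,0])
for q in (f,g,s):
    h=cv2.cvtColor(q['image'],cv2.COLOR_RGB2HSV)
    m=((h[...,0]<8)|(h[...,0]>172))&(h[...,1]>150)&(h[...,2]>90)
    print(proj(q,o+R@np.array([.102,0,.236])))
    N,l,ss,c=cv2.connectedComponentsWithStats(m.astype(np.uint8))
    for i in range(1,N):
        if ss[i,4]>20:
            X=dep(q,*c[i]); print(ss[i],c[i].round(1),(1000*R.T@(X-o)).round(0))
E
```

```text
t 11.7 p [ 0.5033 -0.0741  0.3222] F [ 0.7  1.  -0. ] op 0.388
[[-0.98  -0.199  0.02 ]
 [-0.199  0.98  -0.008]
 [-0.018 -0.012 -1.   ]]
q [-0.366  0.124  1.487 -0.     1.51  -2.137]
box mm [-29.2  -1.6 322.2]
[[326.39812148 388.20609641]]
[ 62 191  47  28 274] [ 85.1 205.1] [  -5. -342.   12.]
[ 59 222  47  12 313] [ 80.8 227.8] [  28. -356.   12.]
[293 393  15  11 146] [299.9 397.6] [102. -22. 247.]
[341 393  15  12 156] [347.9 397.9] [102.  18. 247.]
[[293.56535189 175.05984226]]
[288 166  24  17 168] [298.8 173.8] [ 85.  20. 248.]
[ 77 249  10  14  82] [ 81.1 256.6] [538. 282. 122.]
[111 286  20  27 248] [120.4 299.3] [449. 299.  27.]
[ 34 303  31  23 526] [ 49.  314.3] [526. 439.  79.]
[[372.58909975 195.89320156]]
[382 141   7  10  38] [385.2 146.3] [537. 277. 122.]
[ 27 145  38  24 443] [ 47.8 158.1] [-194. 1263.   -3.]
[357 177  25  13 138] [369.1 182.7] [451. 269.  21.]
[357 190  12   7  49] [362.7 193.8] [ 76.  12. 248.]
[367 195  17   9  85] [375.8 198.9] [ 89. -20. 241.]
[453 339  27  19 137] [466.5 347.8] [  24. -357.   13.]
[446 342  19  24  76] [454.5 352.5] [  -6. -343.   11.]
[290 384  26  28 312] [298.4 400. ] [-116.   49. -393.]
```

View pics/w12z.png

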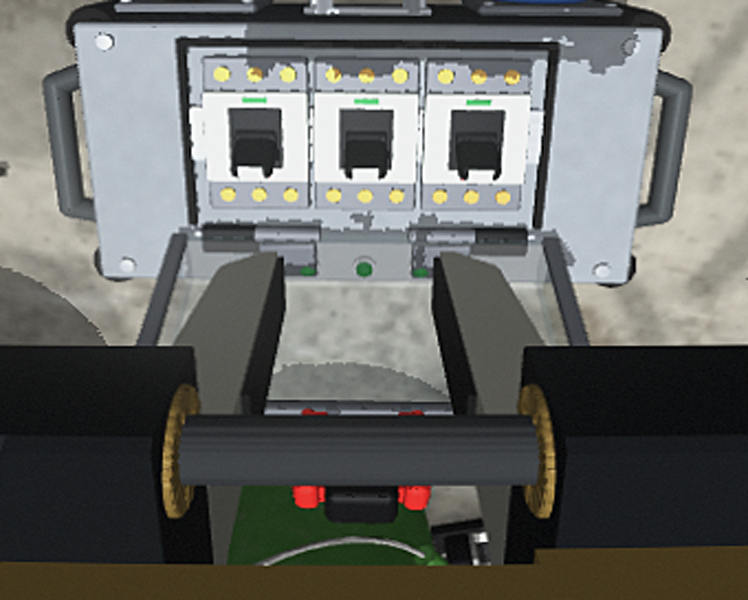

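View pics/side12z.png

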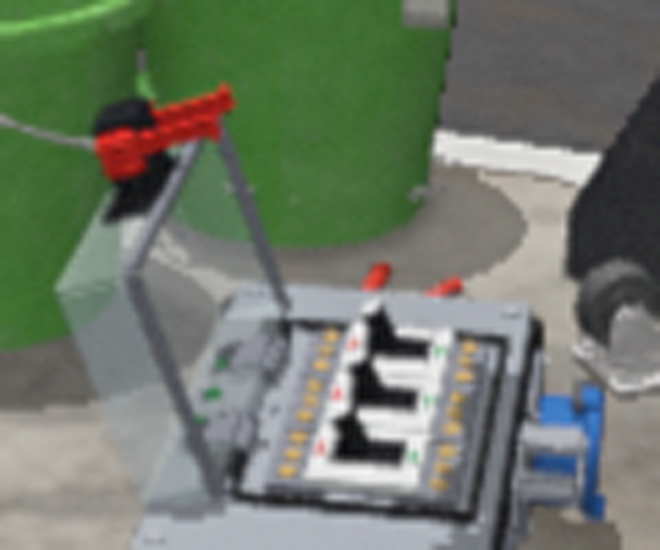

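All three handles now lean towards the hinge. In the box frame the open catch sits at about (102,-2,236) mm, so I'll pinch it again and carry the cover down.

arm_command(
  targets=[
    [93,-1,0,0,0],
    [93,-2.2,0,0,0],
    [93,-3.4,0.02,0,0],
    [93,-4.5,0.03,0,0],
    [93,-5.15,0.03,0.3,0],
    [93,-5.15,0.03,1.1,0],
    [93,-5.15,0.03,1.9,0],
    [93,-5.15,0.03,2.7,0],
    [93,-5.15,0.03,3.3,0],
    [93,-5.15,0.03,3.45,0],
    [93,-5.15,0.03,3.45,0],
  ],
)

```text
clock: 12.77
position: [0.6266, -0.0466, 0.2281]
ee_rot: [[-0.98, -0.199, 0.006], [-0.199, 0.98, -0.002], [-0.005, -0.003, -1.0]]
wrist_force: [-0.0, 0.1, 1.9]
opening: 1.005
```

```bash
python3 - <<'E'
from h import *
st();box()
f=grab('wrist','wrist13')
g=grab('side','side13'); cv2.imwrite('pics/side13z.png',cv2.resize(g['image'][130:250,250:390,::-1],None,fx=5,fy=5,interpolation=cv2.INTER_CUBIC))
E
```

```text
t 12.77 p [ 0.6266 -0.0466  0.2281] F [-0.   0.1  1.9] op 1.005
[[-0.98  -0.199  0.006]
 [-0.199  0.98  -0.002]
 [-0.005 -0.003 -1.   ]]
q [-2.510e-01  3.990e-01  1.347e+00 -1.000e-03  1.390e+00 -2.022e+00]
box mm [ 97.2   1.1 228.1]
```

View pics/wrist13.png

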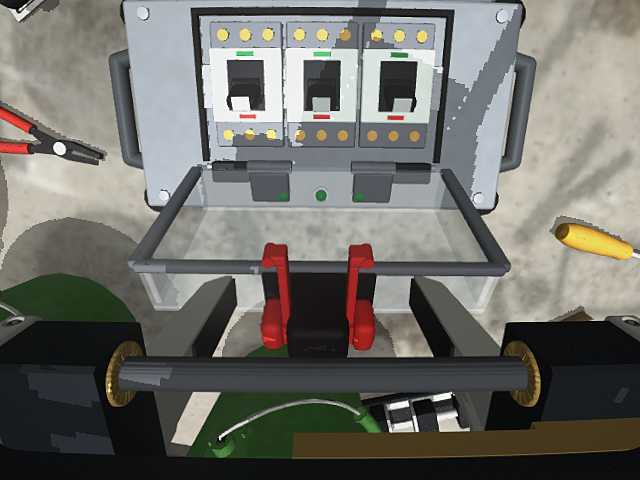

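View pics/side13z.png

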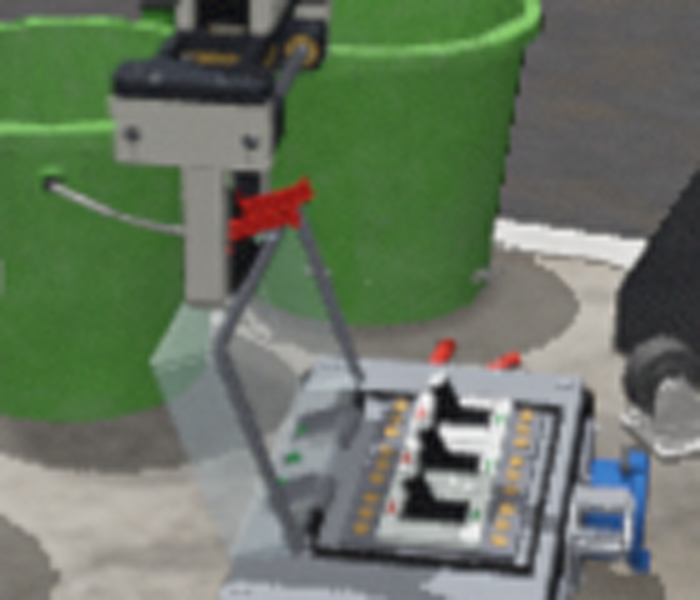

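arm_command(
  targets=[
    [93,-0.18,-0.09,-0.36,0],
    [80,-0.18,-0.09,-0.36,0],
    [60,-0.18,-0.09,-0.36,0],
    [45,-0.18,-0.09,-0.36,0],
    [30,-0.18,-0.09,-0.36,0],
    [30,-0.18,-0.09,-0.36,0],
    [30,-0.18,-0.09,-0.36,0],
    [30,-0.18,-0.09,-0.36,0],
    [30,-0.18,-0.09,-0.36,0],
    [30,-0.18,-0.09,-0.36,0],
  ],
)

```text
clock: 13.7
position: [0.6313, -0.048, 0.2373]
ee_rot: [[-0.98, -0.199, 0.006], [-0.199, 0.98, -0.003], [-0.005, -0.004, -1.0]]
wrist_force: [-0.3, -0.0, -0.5]
opening: 0.406
```

```bash
python3 - <<'E'
from h import *
st();box()
f=grab('wrist','wrist14')
g=grab('side','side14'); cv2.imwrite('pics/side14z.png',cv2.resize(g['image'][130:250,250:390,::-1],None,fx=5,fy=5,interpolation=cv2.INTER_CUBIC))
E
```

```text
t 13.7 p [ 0.6313 -0.048   0.2373] F [-0.3 -0.  -0.5] op 0.406
[[-0.98  -0.199  0.006]
 [-0.199  0.98  -0.003]
 [-0.005 -0.004 -1.   ]]
q [-2.510e-01  4.020e-01  1.319e+00 -1.000e-03  1.414e+00 -2.022e+00]
box mm [101.5  -1.2 237.3]
```

View pics/wrist14.png

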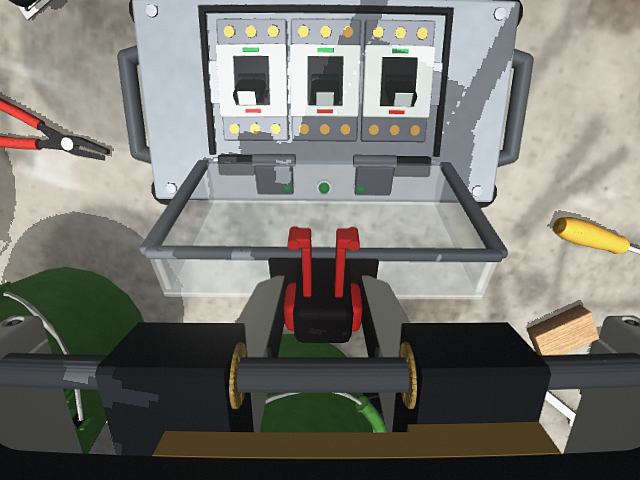

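View pics/side14z.png

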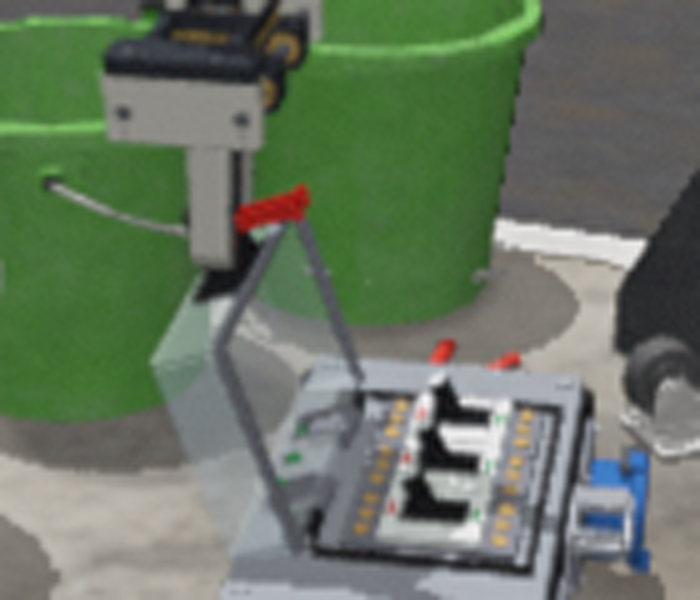

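arm_command(
  targets=[
    [30,0.3,0,-0.13,0],
    [30,0.61,0,-0.25,0],
    [30,1.14,0,-0.4,0],
    [30,1.69,0,-0.5,0],
    [30,2.24,0,-0.55,0],
    [30,2.8,0,-0.54,0],
    [30,3.35,0,-0.47,0],
    [30,3.89,0,-0.35,0],
    [30,4.42,0,-0.18,0],
    [30,4.92,0,0.05,0],
    [30,5.4,0,0.32,0],
    [30,5.86,0,0.65,0],
  ],
)

```text
clock: 14.8
position: [0.4867, -0.0762, 0.2213]
ee_rot: [[-0.98, -0.199, 0.007], [-0.199, 0.98, -0.001], [-0.007, -0.002, -1.0]]
wrist_force: [0.2, 3.5, 1.4]
opening: 0.383
```

```bash
python3 - <<'E'
from h import *
st();box()
g=grab('side','side15'); cv2.imwrite('pics/side15z.png',cv2.resize(g['image'][130:250,270:410,::-1],None,fx=5,fy=5,interpolation=cv2.INTER_CUBIC))
E
```

```text
t 14.8 p [ 0.4867 -0.0762  0.2213] F [0.2 3.5 1.4] op 0.383
[[-0.98  -0.199  0.007]
 [-0.199  0.98  -0.001]
 [-0.007 -0.002 -1.   ]]
q [-3.830e-01  1.590e-01  1.691e+00  2.000e-03  1.285e+00 -2.155e+00]
box mm [-45.8  -0.3 221.3]
```

View pics/side15z.png

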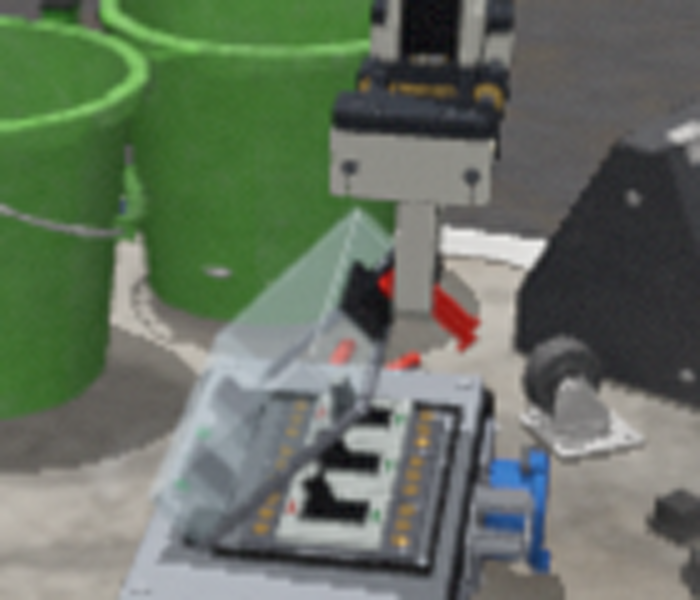

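arm_command(
  targets=[
    [30,0.38,0,0.36,0],
    [30,0.74,0,0.77,0],
    [30,1.08,0,1.21,0],
    [30,1.37,0,1.68,0],
    [30,1.61,0,2.18,0],
    [30,1.8,0,2.7,0],
    [50,1.8,0,2.7,0],
    [80,1.8,0,2.7,0],
    [93,1.8,0,2.7,0],
    [93,1.8,0,2.7,0],
    [93,1.8,0,2.7,0],
    [93,1.8,0,2.7,0],
  ],
)

```text
clock: 15.85
position: [0.4413, -0.086, 0.1526]
ee_rot: [[-0.98, -0.2, 0.005], [-0.2, 0.98, -0.003], [-0.004, -0.004, -1.0]]
wrist_force: [-0.2, -0.7, -0.4]
opening: 0.758
```

```bash
python3 - <<'E'
from h import *
st();box()
g=grab('side','side16'); cv2.imwrite('pics/side16z.png',cv2.resize(g['image'][130:250,270:410,::-1],None,fx=5,fy=5,interpolation=cv2.INTER_CUBIC))
E
```

```text
t 15.85 p [ 0.4413 -0.086   0.1526] F [-0.2 -0.7 -0.4] op 0.758
[[-0.98  -0.2    0.005]
 [-0.2    0.98  -0.003]
 [-0.004 -0.004 -1.   ]]
q [-0.441  0.15   1.885 -0.     1.1   -2.213]
box mm [-92.3  -1.1 152.6]
```

View pics/side16z.png

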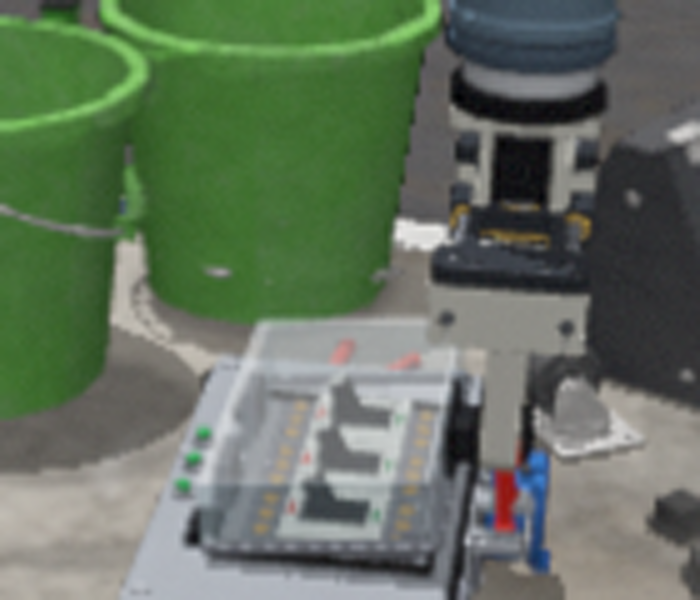

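arm_command(
  targets=[
    [93,0,0,-0.6,0],
    [93,0,0,-1.4,0],
    [93,0,0,-2.2,0],
    [60,0.1,0.03,-2.6,0],
    [30,0.1,0.03,-2.6,0],
    [0,0.1,0.03,-2.6,0],
    [0,0.1,0.03,-2.6,0],
    [0,0.1,0.03,-2.6,0],
    [0,0.1,0.03,-2.6,0],
    [0,0.1,0.03,-2.6,0],
    [0,0.1,0.03,-2.6,0],
    [0,0.1,0.03,-2.6,0],
  ],
)

```text
clock: 16.9
position: [0.4381, -0.0855, 0.2171]
ee_rot: [[-0.98, -0.2, 0.004], [-0.2, 0.98, -0.002], [-0.004, -0.003, -1.0]]
wrist_force: [0.4, 0.6, 0.6]
opening: 0.404
```

```bash
python3 - <<'E'
from h import *
st();box()
f=grab('wrist','wrist17')
h=cv2.cvtColor(f['image'],cv2.COLOR_RGB2HSV)
m=((h[...,0]<8)|(h[...,0]>172))&(h[...,1]>150)&(h[...,2]>90); m[:,:270]=0;m[:,370:]=0
N,l,s,c=cv2.connectedComponentsWithStats(m.astype(np.uint8))
for i in range(1,N):
    if s[i,4]>20: print(s[i],c[i],dep(f,*c[i]).round(4))
E
```

```text
t 16.9 p [ 0.4381 -0.0855  0.2171] F [0.4 0.6 0.6] op 0.404
[[-0.98  -0.2    0.004]
 [-0.2    0.98  -0.002]
 [-0.004 -0.003 -1.   ]]
q [-0.443  0.079  1.795 -0.     1.263 -2.215]
box mm [-95.3   0.  217.1]
[285 224  23  47 576] [295.29166667 250.05034722] [ 0.4388 -0.1057  0.1479]
[339 225  23  47 575] [350.61565217 251.04695652] [ 0.4313 -0.0687  0.1495]
```

View pics/wrist17.png

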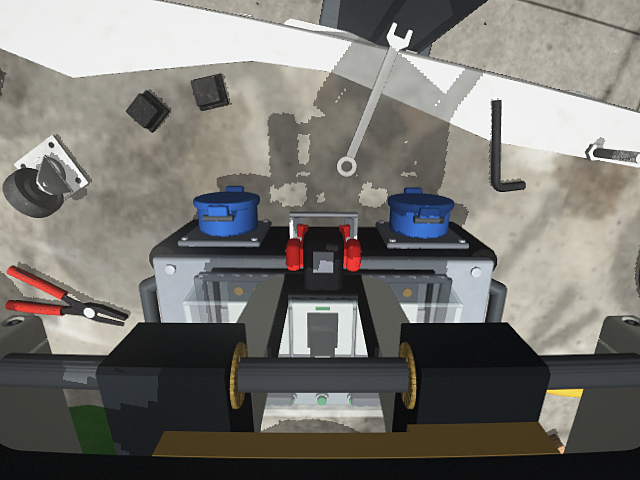

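arm_command(
  targets=[
    [0,0,-0.03,0.4,0],
    [0,0,-0.03,0.8,0],
    [0,0,-0.03,1.1,0],
    [0,0,-0.03,1.4,0],
    [0,0,-0.03,1.7,0],
    [0,0,-0.03,1.9,0],
    [0,0,-0.03,2.1,0],
    [0,0,-0.03,2.3,0],
    [0,0,-0.03,2.5,0],
    [0,0,-0.03,2.65,0],
    [0,0,-0.03,2.75,0],
    [0,0,-0.03,2.75,0],
  ],
)

```text
clock: 17.95
position: [0.439, -0.0867, 0.151]
ee_rot: [[-0.98, -0.2, 0.006], [-0.2, 0.98, -0.003], [-0.005, -0.004, -1.0]]
wrist_force: [-8.0, 3.3, 25.4]
opening: 0.007
```

```bash
python3 - <<'E'
from h import *
st();box()
f=grab('wrist','wrist18')
E
```

```text
t 17.95 p [ 0.439  -0.0867  0.151 ] F [-8.   3.3 25.4] op 0.007
[[-0.98  -0.2    0.006]
 [-0.2    0.98  -0.003]
 [-0.005 -0.004 -1.   ]]
q [-4.450e-01  1.480e-01  1.893e+00 -1.000e-03  1.094e+00 -2.217e+00]
box mm [-94.7  -1.2 151. ]
```

View pics/wrist18.png

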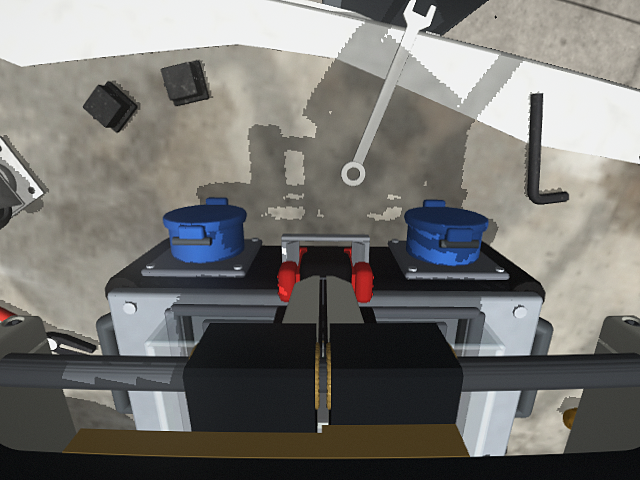

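arm_command(
  targets=[
    [0,0,0,0.05,0],
    [0,0,0,0.05,0],
    [0,0,0,-0.6,0],
    [0,0,0,-1.8,0],
    [0,0,0,-3.2,0],
    [0,0,0,-4.4,0],
    [0,0,0,-4.4,0],
  ],
)

```text
clock: 18.58
position: [0.4412, -0.0875, 0.2666]
ee_rot: [[-0.98, -0.2, 0.016], [-0.2, 0.98, -0.008], [-0.014, -0.011, -1.0]]
wrist_force: [1.5, 0.2, 0.5]
opening: 0.006
```

```bash
python3 - <<'E'
from h import *
st();box()
f=grab('wrist','wrist19')
cv2.imwrite('pics/w19z.png',cv2.resize(f['image'][170:370,190:450,::-1],None,fx=3,fy=3,interpolation=cv2.INTER_CUBIC))
h=cv2.cvtColor(f['image'],cv2.COLOR_RGB2HSV)
m=((h[...,0]<8)|(h[...,0]>172))&(h[...,1]>150)&(h[...,2]>90); m[:,:270]=0;m[:,370:]=0
N,l,s,c=cv2.connectedComponentsWithStats(m.astype(np.uint8))
E=[]
for i in range(1,N):
    if s[i,4]>20:
        print(s[i],c[i],dep(f,*c[i]).round(4)); x,w=s[i,0],s[i,2]; E+=[onz(f,x-.5,c[i][1],.13),onz(f,x+w-.5,c[i][1],.13)]
print('over pads',np.linalg.norm(E[0]-E[-1]))
g=grab('side','side19'); cv2.imwrite('pics/side19z.png',cv2.resize(g['image'][170:290,270:410,::-1],None,fx=5,fy=5,interpolation=cv2.INTER_CUBIC))
s=grab('scene','scene19')
for q,a in ((g,'side0'),(s,'scene0'),):
    d=load(a); D=np.abs(q['image'].astype(int)-d['image']).sum(2); cv2.imwrite('pics/diff_'+a+'.png',np.clip(D,0,255).astype(np.uint8))
P=[]
for q,m in ((s,(265,425,215,335)),(g,(275,400,185,305))):
    vv,uu=np.mgrid[m[2]:m[3],m[0]:m[1]]; z=q['range_z'][vv,uu].ravel()
    p=cv2.undistortPoints(np.stack([uu.ravel(),vv.ravel()],1).astype(float)[:,None],q['K'],np.array(q['distortion']))[:,0]
    X=((np.c_[p*z[:,None],z]-q['t'])@q['R'])[z>0]-[.5316,-.0668,0]; y=np.radians(11.35)
    bx=X[:,0]*np.cos(y)+X[:,1]*np.sin(y); by=-X[:,0]*np.sin(y)+X[:,1]*np.cos(y)
    k=(bx>-.06)&(bx<.03)&(abs(by)<.09)&(X[:,2]>.14)&(X[:,2]<.165)
    print('cover slope',np.polyfit(bx[k],X[k,2],1),k.sum())
E
```

```text
t 18.58 p [ 0.4412 -0.0875  0.2666] F [1.5 0.2 0.5] op 0.006
[[-0.98  -0.2    0.016]
 [-0.2    0.98  -0.008]
 [-0.014 -0.011 -1.   ]]
q [-0.444  0.041  1.712 -0.     1.372 -2.217]
box mm [-92.7  -2.5 266.6]
[297 211  15  24 290] [304.07241379 223.02068966] [ 0.4411 -0.1062  0.1343]
[344 212  14  23 271] [350.43542435 223.53874539] [ 0.4337 -0.067   0.1335]
over pads 0.05318032411336015
cover slope [0.00054606 0.1488258 ] 1572
cover slope [-0.00220405  0.14927618] 1104
```

View pics/w19z.png

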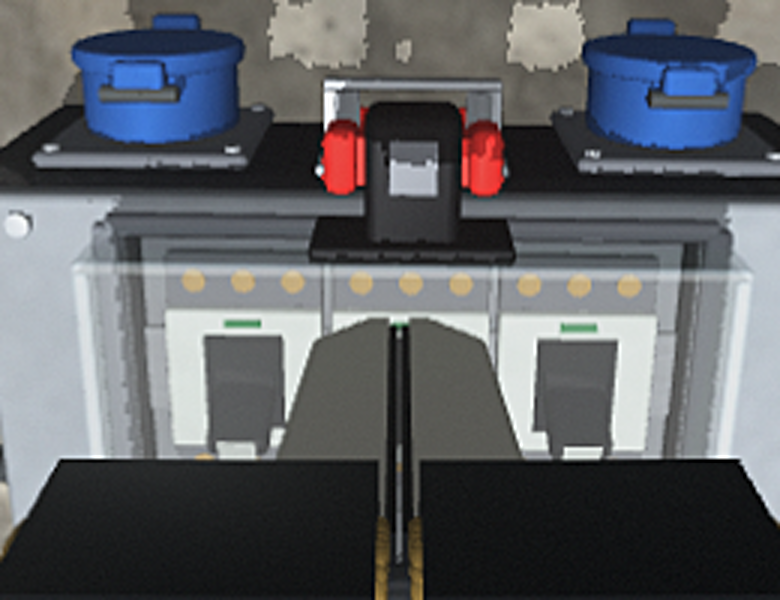

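View pics/side19z.png

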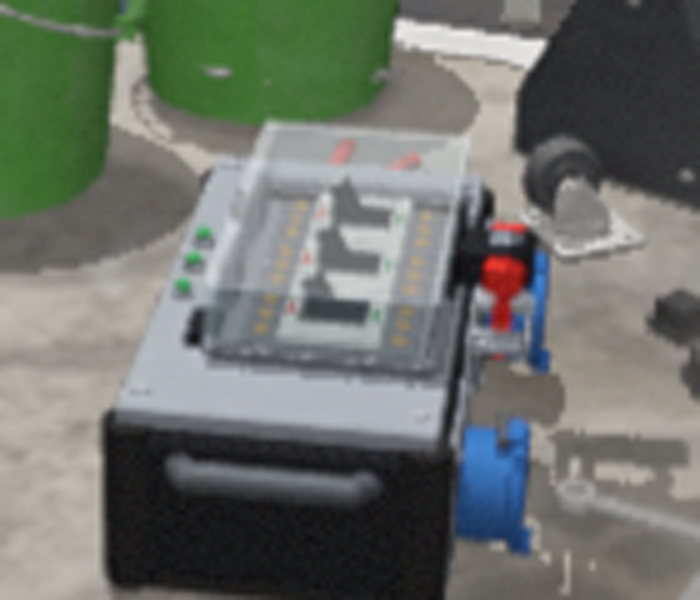

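View pics/scene19.png

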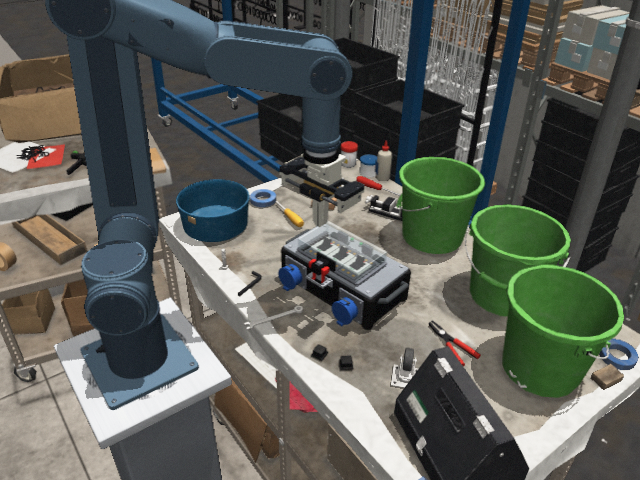

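The cover is flat (slope about 0) with its top at z≈149 mm. The buttons measure about 53 mm over both pads, so they have sprung out. The three handles look on, the loose things are unmoved and the robot is clear, so I'm handing in.

```bash
python3 -c "
from cell import bot
print(bot.hand_in())"
```

```text
the job is handed in; nothing more can be done
None
```

I did the whole job and handed it in with the clock at about 18.7 s; the hand-in gives no verdict. I pinched both red buttons, swung the cover back to its stop and pushed the tripped middle handle to off and then to on. I then pinched the catch again, carried the cover down and pressed it home with about 25 N.

**Last checks:**
- **Cover:** its top measures flat, with a slope of 0.002 or less, at z ≈ 149 mm. That is the height given for shut.
- **Catch:** the buttons measure about 53 mm over both pads (52 mm is fully out), so the catch looks latched.
- **Handles:** all three leaned fully towards the hinge in the pictures taken with the cover open. They still look on through the shut cover. I judged the middle handle's full travel from the 20 to 27 N it pushed back with at each end stop and from the pictures; its angle was not measured.
- **Surroundings:** the loose things look unmoved by eye in the last scene picture, but I did not measure their positions. The gripper is well clear above the box.

No check failed. On the second pinch the tool came down about 10 mm lower than planned with a light touch (about 2 N), and I corrected it before gripping.

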